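# Index the sample carousel to its next station

### The job

Move the sample carousel on by one station, using only the fingertips: press its red plunger all the way down, keep it down while you push the carousel anticlockwise (seen from above), and let the plunger spring back up in the very next hole so that the carousel is locked again. Leave the tubes in their cups, and do not move or lift anything else on the bench.

Things in the scene. Friction and masses are not known exactly. Their poses are not given: they have to be found in the camera images.
- carousel_base: Fixed round base of the carousel, 300 mm across; origin under its centre, z up = turning axis. Its metal rim ring, top 36 mm above the bench, has a narrow dark circular slot of radius 125 mm that widens to a black hole every 45 degrees (8 stations, a blue tick outside each). Its +x axis points to the hole where the plunger starts.
- next_hole (a point): Centre of the next hole, on the top of the base's ring, 36 mm above the bench: 45 degrees anticlockwise (seen from above) from the hole where the plunger starts, 125 mm from the axis.
- plunger_top (a point): Centre of the top face of the plunger's red round button (32 mm across, 12 mm thick), 125 mm from the carousel's axis, 100 mm above the bench when out. It rides on the carousel's aluminium arm. A fingertip that presses it down and moves anticlockwise drags the carousel along, by friction or by pushing the fin.
- fin_top (a point): Centre of the top edge of the blue upright fin on the same arm, 26 mm from the button's centre on its anticlockwise side, 120 mm above the bench; the fin is 8 mm thick, 34 mm wide radially, its near face 22 mm from the button's centre.
- plunger (a joint): How far the plunger is pressed down, 0 (out) to 0.012 m (fully in); the spring pushes back 3 N at 0, 8 N at 0.012. Out, its round-nosed collar sits in the base's hole and locks the carousel; over 10 mm in, the carousel turns freely. Let go between holes it stays about 10 mm in, and springs out within about 4 mm of a hole's centre, centring the carousel.
- carousel (a joint): Turn of the carousel in rad, 0 at the start (locked in the first hole, play about 0.012 either way), growing anticlockwise seen from above; 0.785 (45 degrees) is the next hole. It stays where it is left; friction about 0.12 N m (1 N at the plunger).
- carousel_deck (a point): Point on the axis at the top face of the turning cream deck (200 mm across), 20 mm above the bench; turns with the carousel, its x axis pointing to the plunger, z up. On the deck stand 8 open cups (22 mm across, 34 mm high) at 66 mm from the axis and a grey hub 60 mm across, top 63 mm above the bench.
- tube0: Loose sample tube with a purple cap, 13 mm across (cap 16 mm), 75 mm long, standing in one of the carousel's cups, its top 97 mm above the bench; origin at the centre of its foot, z along it. It rides round with the carousel and stays in its cup.
- tube1: Loose sample tube with a purple cap, 13 mm across (cap 16 mm), 75 mm long, standing in one of the carousel's cups, its top 97 mm above the bench; origin at the centre of its foot, z along it. It rides round with the carousel and stays in its cup.
- tube2: Loose sample tube with a light blue cap, 13 mm across (cap 16 mm), 75 mm long, standing in one of the carousel's cups, its top 97 mm above the bench; origin at the centre of its foot, z along it. It rides round with the carousel and stays in its cup.
- tube3: Loose sample tube with an amber cap, 13 mm across (cap 16 mm), 75 mm long, standing in one of the carousel's cups, its top 97 mm above the bench; origin at the centre of its foot, z along it. It rides round with the carousel and stays in its cup.
- dropper_red: Loose white dropper bottle with a red cone cap, 31 mm across, 74 mm high; origin under its centre; stands about 180 mm from the carousel's axis on the side away from the plunger.
- dropper_blue: Loose white dropper bottle with a blue cone cap, 31 mm across, 74 mm high; origin under its centre; stands on the right of the carousel.
- dropper_green: Loose white dropper bottle with a green cone cap, 31 mm across, 74 mm high; origin under its centre; stands on the right of the carousel.
- bin_tall: Orange waste bin with a red lid, 102 mm across, 200 mm high, standing to the left; origin under its centre.
- bin_short: Orange waste bin with a red lid, 96 mm across, 150 mm high, to the left; origin under its centre.
- well_plate: White typing plate with red wells, 90 x 130 x 12 mm, lying at the near left; origin under its centre.
- clear_tub: Clear open tub, 120 x 150 x 60 mm, at the right; origin under its centre.
- marker: Black and blue marker pen, 125 mm long, 14 mm thick, lying at the near right; origin under its centre, x along it.

How it is judged:
By the outcome, as a careful person would: the job done as asked, in the order asked, and still so for the second after the job is handed in, with the robot touching nothing.
It also fails if it takes over 37 s, if anything falls off the work surface, if the arm or the gripper's body presses on something with over 40 N, if the wrist force passes 120 N, or if a joint passes its speed limit or range.

### The arm

A 6-joint arm with a two-finger parallel gripper is mounted at the origin on the work surface. World frame = base frame: x ahead of the robot, y to its left, z up, the work surface at z = 0. Lengths are in m, angles in rad, forces in N, time in s.
With the tool pointing down it reaches from about 0.35 to 0.775 m from the base axis. Payload 7.3 kg.
Tool frame: the origin (TCP) lies midway between the tips of the shut fingers; the grasp point (between the pads) lies 19 mm behind it; z points along the fingers, y is the direction in which the jaws open and shut (so a half turn about z gives the same grasp; the last joint's range is limited). The gripper opens to 92 mm and grips with 3 to 60 N. Pads are 19 mm wide; open, the fingers measure 130 mm over their backs; the gripper's body (75 mm by 190 mm) begins 47 mm behind the grasp point.
Start: joints at [-1.267, 0.342, 1.524, -0, 1.275, -0.146], TCP at [0.228, -0.473, 0.227] pointing down, gripper open.
Joint ranges: [-2.53, 2.53], [-0.77, 2.02], [0.04, 2.7], [-1, 4.14], [0.28, 2.66], [-3.11, 3.11]. Speed limits (rad/s): [2.57, 2.57, 3.14, 3.14, 3.14, 3.14].

### API

Orientations are given as [roll, pitch, yaw] about the fixed x, y, z axes, in that order (R = Rz(yaw) Ry(pitch) Rx(roll)).
In Python, from cell import status, eyes, job gives the robot as it stands.
- The arm moves only by the tool jog_arm, never from a script. Its argument "series" is a list of rows, each a list of 3 entries, a list of its own where there are three numbers: the gripper command: -1 is shut, 1 is fully open, values between are in proportion, then the shift along the tool's x, y, z in m, then the turn, a rotation vector about the tool's x, y, z in rad. In form: [[grip, [x, y, z], [ax, ay, az]], ...]. A call has 1 to 12 rows; each row is the pose to reach, as a shift and turn from the pose commanded when the call began, along the tool's axes at that moment; what a row does not reach only later rows make up. A row lasts 1/12 s, in which the tool goes at most 41.7 mm and 7.16 degrees, less where a joint would pass 70% of its speed; a pose out of reach is approached as far as the arm can. A call with a gripper value outside its range is refused whole. The fingers move at their own pace and stop on an object; "squeeze" is the grip in N (left out, the last holds). Time passes only in rows, so rows that repeat a pose let the fingers close. It gives the time, the measured TCP pose, the force and the opening at its end, in the units of the state.
- status.observe(): the state, without advancing time (a new reading comes with each control period).
- eyes.read_camera(name): name is "scene" or "top" or "wrist"; returns a dict with "img" (384x512x3 uint8, red, green, blue), "range_z" (384x512 float32, m along the optical axis (not along the pixel's ray), 0 where there is no reading), "camera_matrix" (3x3 intrinsics, pixels), "T" (4x4, takes a point from camera to world coordinates); the wrist camera has in their place "tool_from_camera" (4x4, takes a point from camera to tool coordinates, whose origin is the TCP and whose axes are the flange's). Camera axes: x right, y down, z forward; pixel columns grow to the right and rows downward; lengths in m; the calibration is good to about 2 mm. A picture is of the moment at which its call begins: read the wrist's pose just before it.
- job.hand_in(): hands the job in, once; it reports no verdict.
The state is a dict: "time": time; "qpos": joint angles; "qvel": joint speeds; "joint_efforts": joint torques, N m; "tool_pos": TCP position; "tool_rot": TCP orientation; "contact_force": force on the tool from outside, world axes, zero at the start; "torque": the same for the moment, N m; "opening": finger opening in m.
Only numpy, scipy, OpenCV 4.12 (cv2) and the standard library are available. Lean on these libraries where they do the work, as an engineer would, in place of code of your own. Each camera call takes 0.05 s, during which the arm holds its last target.

## Working session

There is one attempt and no reset: what is moved stays moved. The work goes in short steps, Python scripts to look and compute and a tool call to move; the robot and the scene stay as the last step left them, time stands still between calls to the robot, and variables do not carry over. Pictures are saved under pics/ and viewed, and the job is handed in when it is done.

Besides the shell and the picture viewer there is one more tool, called after ">>>" as name([rows], argument=value, ...), one row to a line, values as JSON. jog_arm: Moves the arm, as the interface text tells. Its arguments: {"type":"object","properties":{"series":{"type":"array","items":{"type":"array"}},"squeeze":{"type":"number"}},"required":["series"]}

```bash
mkdir -p pics; ls; python3 - <<'E'
from cell import status, eyes
import cv2,numpy as np
s=status.observe(); print(s)
for n in ["scene","top"]:
    c=eyes.read_camera(n); cv2.imwrite(f"pics/{n}0.png",c["img"][:,:,::-1]); np.savez(f"{n}0.npz",**c); print(n,c["camera_matrix"],c["T"])
E
```

```text
pics
{'time': 0.0, 'qpos': array([-1.26699943e+00,  3.42736383e-01,  1.52502282e+00, -8.62791736e-06,
        1.27536329e+00, -1.45993833e-01]), 'qvel': array([-0.00040749, -0.00170787,  0.00064493, -0.00030526, -0.00063161,
       -0.00012916]), 'joint_efforts': array([-2.78480002e-03, -4.31240165e+01, -2.44228703e+01,  7.15701445e-02,
        5.59077621e-02, -1.13612714e-04]), 'tool_pos': array([ 0.22815775, -0.47238727,  0.22603583]), 'tool_rot': array([-3.14007789e+00, -2.14392418e-04,  4.49793086e-01]), 'contact_force': array([-0.36642011,  0.21984347, -0.4225263 ]), 'torque': array([ 0.0002945 , -0.0415825 , -0.04458502]), 'opening': 0.09206381759547239}
scene [[393.39870615   0.         255.97944617]
 [  0.         393.39870615 191.36559082]
 [  0.           0.           1.        ]] [[ 0.7926842   0.41684597 -0.44484963  1.0492346 ]
 [ 0.60929719 -0.56591026  0.55543003 -0.60069462]
 [-0.0202162  -0.71132624 -0.7025712   0.89155477]
 [ 0.          0.          0.          1.        ]]
top [[389.16430967   0.         252.97862663]
 [  0.         389.16430967 195.40577884]
 [  0.           0.           1.        ]] [[ 0.02012807 -0.9959026   0.08816394  0.42489202]
 [-0.99974395 -0.01913669  0.01207564 -0.0018909 ]
 [-0.01033899 -0.08838442 -0.99603278  1.44312491]
 [ 0.          0.          0.          1.        ]]
```

View pics/scene0.png

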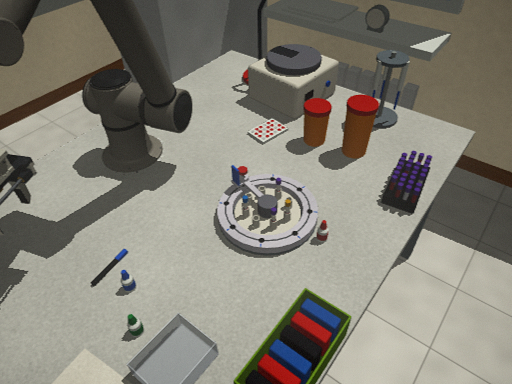

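View pics/top0.png

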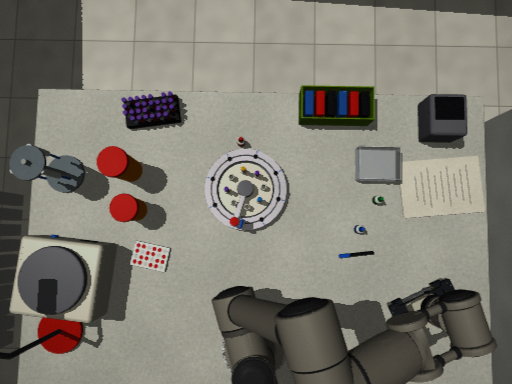

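The top view shows the carousel centred near pixel (246,189), with the red button at (235,222) and the blue fin at (241,224). Next I'll measure them.

```bash
cat > h.py <<'E'
import numpy as np,cv2
def ray(c,u,v,z):
    K=c["camera_matrix"];T=c["T"]
    d=T[:3,:3]@np.linalg.inv(K)@np.array([u,v,1.]);o=T[:3,3]
    return o+d*(z-o[2])/d[2]
def proj(c,p):
    T=c["T"];q=T[:3,:3].T@(np.array(p)-T[:3,3]);q=c["camera_matrix"]@q;return q[:2]/q[2]
E
python3 - <<'E'
from h import *
for n,box in (("top",(200,145,295,235)),("scene",(210,160,330,255))):
    c=dict(np.load(n+"0.npz")); im=c["img"]; hsv=cv2.cvtColor(im,cv2.COLOR_RGB2HSV)
    x0,y0,x1,y1=box
    for nm,m in (("red",((hsv[...,0]<8)|(hsv[...,0]>172))&(hsv[...,1]>150)&(hsv[...,2]>70)),("blue",(abs(hsv[...,0].astype(int)-110)<12)&(hsv[...,1]>130)&(hsv[...,2]>60))):
        k=np.zeros_like(m);k[y0:y1,x0:x1]=m[y0:y1,x0:x1]
        nn,l,st,ce=cv2.connectedComponentsWithStats(k.astype(np.uint8))
        for i in range(1,nn):
            if st[i,4]>2: print(n,nm,st[i],ce[i].round(1),ray(c,*ce[i],.1).round(4),ray(c,*ce[i],.12).round(4))
    crop=cv2.resize(im[y0:y1,x0:x1],None,fx=6,fy=6,interpolation=cv2.INTER_CUBIC)
    cv2.imwrite(f"pics/{n}_crop.png",crop[:,:,::-1])
# points of the rim by height
for n in("top","scene"):
    c=dict(np.load(n+"0.npz"));Z=c["range_z"];K=c["camera_matrix"];T=c["T"]
    v,u=np.nonzero(Z>0);z=Z[v,u];P=np.stack([(u-K[0,2])*z/K[0,0],(v-K[1,2])*z/K[1,1],z],1)@T[:3,:3].T+T[:3,3]
    ctr=np.array([.42,0])
    b={"top":(200,145,295,235),"scene":(205,160,330,260)}[n]
    s=(u>b[0])&(u<b[2])&(v>b[1])&(v<b[3])&(abs(P[:,2]-.036)<.006)
    Q=P[s][:,:2]
    m=np.zeros(Z.shape,np.uint8); m[v[s],u[s]]=1
    (x,y),r=cv2.minEnclosingCircle(Q.astype(np.float32));print(n,len(Q),x,y,r,P[s][:,2].mean())
E
```

```text
top red [230 217   9   9  61] [234.  220.9] [0.4543 0.0781 0.1   ] [0.4538 0.0769 0.12  ]
top blue [258 197   4   5  15] [259.5 198.9] [ 0.5322 -0.0083  0.1   ] [ 0.5306 -0.0082  0.12  ]
top blue [239 219   5   9  24] [240.7 223.2] [0.447  0.0549 0.1   ] [0.4467 0.054  0.12  ]
scene red [238 166   9   7  49] [242.3 169.2] [0.4561 0.0764 0.1   ] [0.4711 0.0593 0.12  ]
scene red [322 220   4   9  17] [324.2 223.2] [0.7656 0.037  0.1   ] [0.7728 0.0208 0.12  ]
scene red [325 236   2   3   3] [325.7 237. ] [ 0.7922 -0.0008  0.1   ] [ 0.7987 -0.0159  0.12  ]
scene blue [232 165   6   7  15] [234.6 168. ] [0.4336 0.0668 0.1   ] [0.4492 0.05   0.12  ]
scene blue [242 195   6   7  23] [244.6 197.9] [ 0.5381 -0.0148  0.1   ] [ 0.551  -0.0296  0.12  ]
top 2452 0.5737136602401733 0.046574223786592484 0.1498003453016281 0.035430951841360234
scene 3206 0.5954289436340332 0.04467419162392616 0.17199105024337769 0.035623052433900855
```

```bash
python3 -c "
import cv2
"
```

```text
(no output)
```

View pics/top_crop.png

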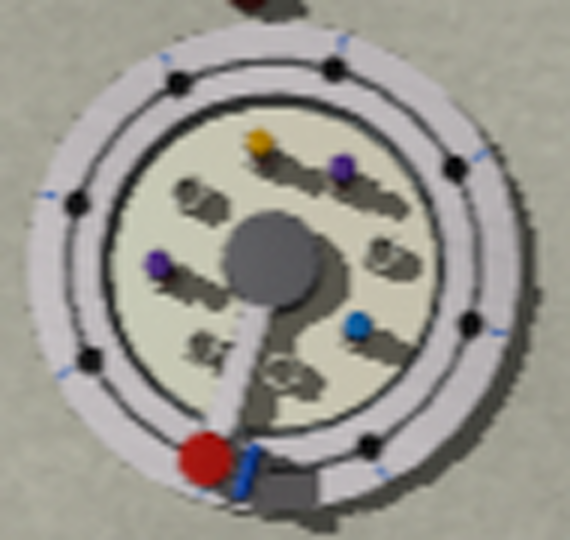

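View pics/scene_crop.png

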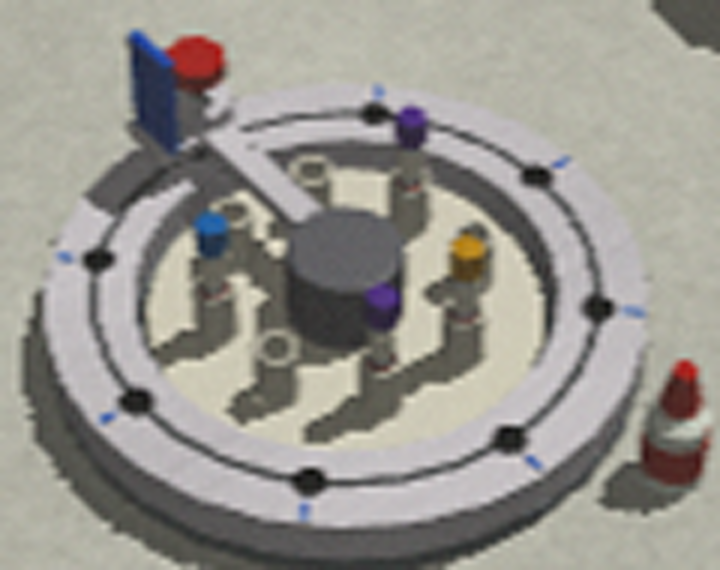

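Seven black holes are visible in the top crop, for example the next one at crop (370,446), as well as the red button at (205,460) and the fin at (247,473). I'll fit the ring from the holes.

```bash
python3 - <<'E'
from h import *
from scipy.optimize import least_squares
for n,o,H in (("top",(200,145),[(370,446,1),(470,324,2),(455,169,3),(334,69,4),(178,83,5),(77,203,6),(91,359,7)]),("scene",(210,160),[(99,259,1),(137,402,2),(310,482,3),(510,438,4),(600,308,5),(537,176,6),(375,113,7)])):
    c=dict(np.load(n+"0.npz"))
    P=np.array([ray(c,o[0]+(x+.5)/6-.5,o[1]+(y+.5)/6-.5,.036)[:2] for x,y,k in H]);k=np.array([h[2] for h in H])
    def f(p): a=p[2]+k*np.pi/4; return (P-np.stack([p[0]+.125*np.cos(a),p[1]+.125*np.sin(a)],1)).ravel()
    s=least_squares(f,[.57,.045,2.9]);p=s.x;print(n,p,np.abs(s.fun).max())
    for t in(0,np.pi/4):print(p[:2]+.125*np.array([np.cos(p[2]+t),np.sin(p[2]+t)]))
E
```

```text
top [0.57414812 0.04427199 2.86069414] 0.0006239831110671501
[0.45404728 0.07892437]
[ 0.46472107 -0.0161492 ]
scene [0.57427564 0.04359711 2.86320192] 0.0007191515629217243
[0.45408827 0.07794819]
[ 0.46500045 -0.01709831]
```

```bash
cat >> h.py <<'E'
from scipy.spatial.transform import Rotation as R
def rel(s,pos,yaw):
    Rt=R.from_euler("xyz",s["tool_rot"]); d=Rt.inv().apply(np.array(pos)-s["tool_pos"])
    t=(Rt.inv()*R.from_euler("xyz",[np.pi,0,yaw])).as_rotvec()
    return d.round(4),t.round(4)
C=np.array([.5742,.044]);A0=2.862
def at(th,r=.125,tang=0): a=A0+th; return C+r*np.array([np.cos(a),np.sin(a)])+tang*np.array([-np.sin(a),np.cos(a)])
E
python3 - <<'E'
from h import *
from cell import status
print(rel(status.observe(),[*at(0),.18],1.291))
E
```

```text
(array([ 0.4429, -0.3978,  0.0468]), array([-1.200e-03, -7.000e-04, -8.412e-01]))
```

>>> jog_arm([
  [-1,[0.443,-0.398,0.047],[0,0,-0.841]],
  [-1,[0.443,-0.398,0.047],[0,0,-0.841]],
  [-1,[0.443,-0.398,0.047],[0,0,-0.841]],
  [-1,[0.443,-0.398,0.047],[0,0,-0.841]],
  [-1,[0.443,-0.398,0.047],[0,0,-0.841]],
  [-1,[0.443,-0.398,0.047],[0,0,-0.841]],
  [-1,[0.443,-0.398,0.047],[0,0,-0.841]],
  [-1,[0.443,-0.398,0.047],[0,0,-0.841]],
  [-1,[0.443,-0.398,0.047],[0,0,-0.841]],
  [-1,[0.443,-0.398,0.047],[0,0,-0.841]],
  [-1,[0.443,-0.398,0.047],[0,0,-0.841]],
  [-1,[0.443,-0.398,0.047],[0,0,-0.841]],
], squeeze=10)

```text
time: 1.1
tool_pos: [0.4175, -0.0095, 0.1872]
tool_rot: [3.142, 0.0, 1.291]
contact_force: [0.4, -1.1, 0.4]
opening: 0.0162
```

```bash
python3 - <<'E'
from h import *
from cell import status
s=status.observe();print(s["qpos"],s["tool_pos"],s["tool_rot"],s["opening"],s["contact_force"],rel(s,[*at(0),.18],1.291))
E
```

```text
[-2.06562100e-01  1.87257276e-01  1.85859112e+00 -1.67326076e-04
  1.09568331e+00  7.35740773e-02] [ 0.41748612 -0.00947358  0.18719563] [3.14152093e+00 1.43915199e-04 1.29073668e+00] 0.01618415017421969 [ 0.40991172 -1.11956856  0.38137248] (array([0.0947, 0.0108, 0.0072]), array([ 0.0001,  0.0001, -0.0003]))
```

>>> jog_arm([
  [-1,[0.04,0.005,0.003],[0,0,0]],
  [-1,[0.075,0.008,0.007],[0,0,0]],
  [-1,[0.093,0.011,0.007],[0,0,0]],
  [-1,[0.093,0.011,0.007],[0,0,0]],
  [-1,[0.093,0.011,0.007],[0,0,0]],
  [-1,[0.093,0.011,0.007],[0,0,0]],
])

```text
time: 1.6
tool_pos: [0.4531, 0.0742, 0.1801]
tool_rot: [-3.141, 0.001, 1.291]
contact_force: [-0.8, 0.3, -0.1]
opening: 0.0008
```

```bash
python3 - <<'E'
from h import *
from cell import status,eyes
s=status.observe();print(s["tool_pos"],s["tool_rot"],s["opening"],s["contact_force"],rel(s,[*at(0),.108],1.291))
c=eyes.read_camera("scene");cv2.imwrite("pics/s1.png",cv2.resize(c["img"][110:260,150:350],None,fx=4,fy=4)[:,:,::-1])
c=eyes.read_camera("wrist");cv2.imwrite("pics/w1.png",c["img"][:,:,::-1])
E
```

```text
[0.45309541 0.07415697 0.18009057] [-3.14076599e+00  7.59349634e-04  1.29087341e+00] 0.00084332291059333 [-0.80184611  0.32092033 -0.07749046] (array([ 0.0045, -0.0002,  0.0721]), array([-0.0008,  0.0008, -0.0001]))
```

View pics/s1.png

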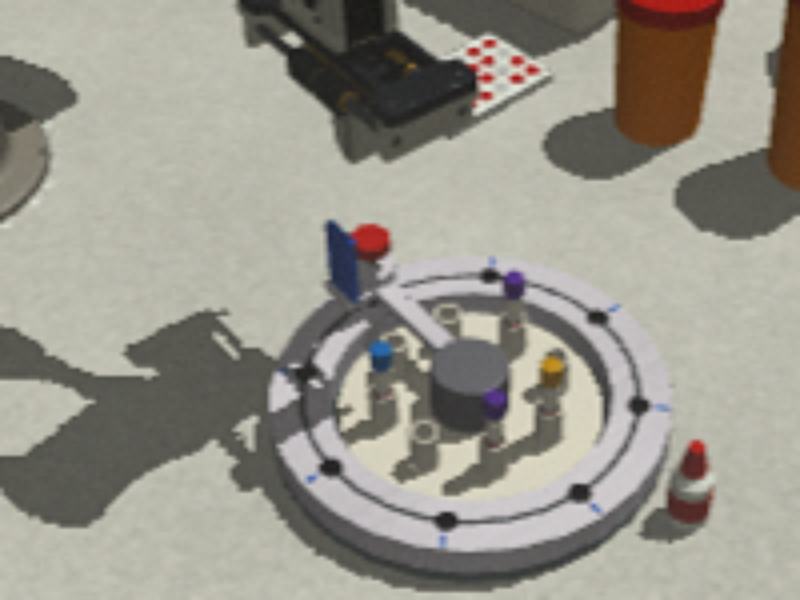

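View pics/w1.png

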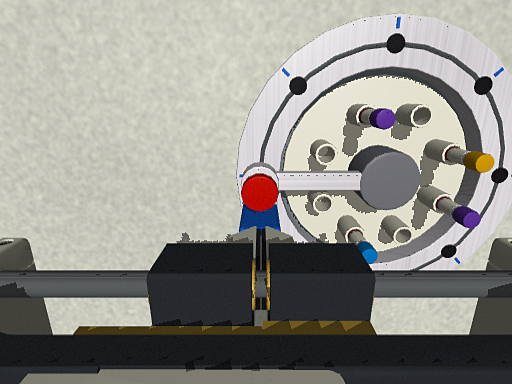

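>>> jog_arm([
  [-1,[0.005,0,0],[-0.001,0.001,0]],
  [-1,[0.005,0,0.03],[-0.001,0.001,0]],
  [-1,[0.005,0,0.055],[-0.001,0.001,0]],
  [-1,[0.005,0,0.072],[-0.001,0.001,0]],
  [-1,[0.005,0,0.072],[-0.001,0.001,0]],
  [-1,[0.005,0,0.072],[-0.001,0.001,0]],
  [-1,[0.005,0,0.072],[-0.001,0.001,0]],
])

```text
time: 2.28
tool_pos: [0.4558, 0.0793, 0.1094]
tool_rot: [3.139, -0.001, 1.29]
contact_force: [-0.3, -0.1, 0.6]
opening: 0.0006
```

```bash
python3 - <<'E'
from h import *
from cell import status,eyes
s=status.observe();print(s["tool_pos"],s["tool_rot"],s["contact_force"],rel(s,[*at(0),.088],1.291))
c=eyes.read_camera("scene");cv2.imwrite("pics/s2.png",cv2.resize(c["img"][130:230,190:320],None,fx=6,fy=6)[:,:,::-1])
c=eyes.read_camera("wrist");cv2.imwrite("pics/w2.png",c["img"][:,:,::-1])
E
```

```text
[0.45581456 0.07928998 0.10944935] [ 3.13886861e+00 -1.44912008e-03  1.29008266e+00] [-0.28382401 -0.12116851  0.60213378] (array([-0.0013, -0.0015,  0.0214]), array([ 0.0027, -0.0014, -0.0009]))
```

View pics/s2.png

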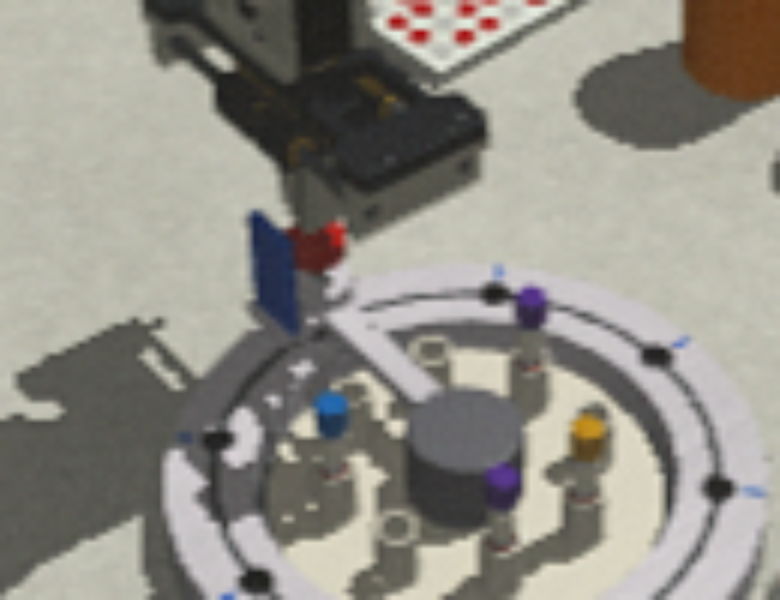

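View pics/w2.png

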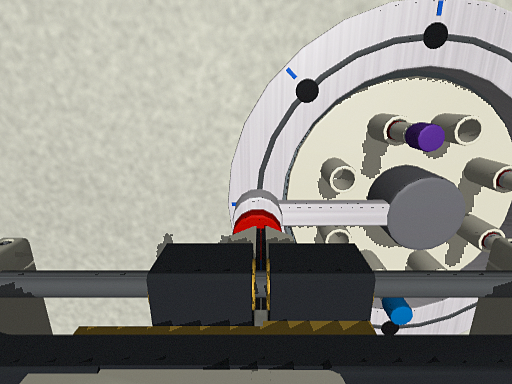

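The fingertips are centred just above the button, between it and the fin. Now I'll press.

>>> jog_arm([
  [-1,[-0.001,-0.001,0.006],[0.002,-0.001,0]],
  [-1,[-0.001,-0.001,0.01],[0.002,-0.001,0]],
  [-1,[-0.001,-0.001,0.014],[0.002,-0.001,0]],
  [-1,[-0.001,-0.001,0.014],[0.002,-0.001,0]],
  [-1,[-0.001,-0.001,0.014],[0.002,-0.001,0]],
])

```text
time: 2.8
tool_pos: [0.4543, 0.0788, 0.0946]
tool_rot: [-3.142, -0.0, 1.291]
contact_force: [0.2, -0.5, 4.7]
opening: 0.0003
```

>>> jog_arm([
  [-1,[0,0,0.002],[0,0,0]],
  [-1,[0,0,0.004],[0,0,0]],
  [-1,[0,0,0.006],[0,0,0]],
  [-1,[0,0,0.006],[0,0,0]],
  [-1,[0,0,0.006],[0,0,0]],
])

```text
time: 3.22
tool_pos: [0.4543, 0.0788, 0.0889]
tool_rot: [3.141, -0.0, 1.291]
contact_force: [-0.7, -0.6, 7.1]
opening: 0.0003
```

>>> jog_arm([
  [-1,[0,0,0.001],[0,0,0]],
  [-1,[0,0,0.002],[0,0,0]],
  [-1,[0,0,0.002],[0,0,0]],
])

```text
time: 3.47
tool_pos: [0.4545, 0.079, 0.088]
tool_rot: [3.14, -0.001, 1.291]
contact_force: [-2.9, 0.2, 18.3]
opening: 0.0005
```

```bash
python3 - <<'E'
from h import *
from cell import status,eyes
s=status.observe();print(s["tool_pos"],s["tool_rot"],s["contact_force"])
for th in (0.2,.4,.6,.785): print(th,*rel(s,[*at(th),s["tool_pos"][2]],1.291+th))
E
```

```text
[0.45452314 0.0789976  0.08803771] [ 3.14042650e+00 -6.69307107e-04  1.29085939e+00] [-2.89249548  0.15007222 18.29124826]
0.2 [-0.0254  0.0022 -0.    ] [ 0.0012 -0.0006 -0.2001]
0.4 [-0.0493  0.0096 -0.    ] [ 1.300e-03 -4.000e-04 -4.001e-01]
0.6 [-0.0712  0.0215 -0.    ] [ 1.300e-03 -3.000e-04 -6.001e-01]
0.785 [-0.089   0.0363 -0.    ] [ 1.400e-03 -2.000e-04 -7.851e-01]
```

The plunger is bottomed with 18 N on it. Now I'll drag the carousel along the arc.

>>> jog_arm([
  [-1,[-0.004,0.0001,0],[0,0,-0.033]],
  [-1,[-0.008,0.0003,0],[0,0,-0.067]],
  [-1,[-0.0125,0.0006,0],[0,0,-0.1]],
  [-1,[-0.0165,0.0011,0],[0,0,-0.133]],
  [-1,[-0.0207,0.0017,0],[0,0,-0.167]],
  [-1,[-0.0248,0.0025,0],[0,0,-0.2]],
  [-1,[-0.0289,0.0034,0],[0,0,-0.233]],
  [-1,[-0.033,0.0044,0],[0,0,-0.267]],
  [-1,[-0.0369,0.0056,0],[0,0,-0.3]],
])

```text
time: 4.22
tool_pos: [0.4495, 0.0419, 0.088]
tool_rot: [3.14, -0.0, 1.593]
contact_force: [-3.0, 0.9, 18.7]
opening: 0.0005
```

```bash
cat > look.py <<'E'
import sys
from h import *
from cell import status,eyes
s=status.observe();print(s["tool_pos"],s["tool_rot"],s["contact_force"])
p=s["tool_pos"][:2]-C;print("tool r,theta",np.hypot(*p),(np.arctan2(p[1],p[0])-A0+np.pi)%(2*np.pi)-np.pi)
for th in [float(a) for a in sys.argv[2:]]: print(th,*rel(s,[*at(th),s["tool_pos"][2]],1.291+th))
c=eyes.read_camera("scene");im=c["img"];cv2.imwrite(f"pics/s{sys.argv[1]}.png",cv2.resize(im[130:260,190:340],None,fx=5,fy=5)[:,:,::-1]);
c2=eyes.read_camera("wrist");cv2.imwrite(f"pics/w{sys.argv[1]}.png",c2["img"][:,:,::-1])
hsv=cv2.cvtColor(im,cv2.COLOR_RGB2HSV);H=hsv[...,0].astype(int)
def fit(m,name,z):
    k=np.zeros(m.shape,np.uint8);k[150:250,195:335]=m[150:250,195:335]
    n,l,st,ce=cv2.connectedComponentsWithStats(k)
    for i in range(1,n):
        if st[i,4]>7:
            q=ray(c,*ce[i],z)[:2]-C; print(name,st[i,4],ce[i].round(1),"r",np.hypot(*q).round(4),"ang-A0",((np.arctan2(q[1],q[0])-A0)%(2*np.pi)).round(3))
fit((abs(H-22)<8)&(hsv[...,1]>180)&(hsv[...,2]>90),"amber",.090)
fit((abs(H-132)<12)&(hsv[...,1]>90)&(hsv[...,2]>60),"purple",.090)
fit((abs(H-105)<10)&(hsv[...,1]>150)&(hsv[...,2]>100),"blue",.090)
E
python3 look.py 3 .4 .5 .6 .7 .785
python3 - <<'E'
# reference from initial picture
src=open('look.py').read()
import re
src=src.split('c=eyes')[0].split('s=status')[0]+"c=dict(np.load('scene0.npz'));im=c['img']\n"+src[0:0]+open('look.py').read().split('[:,:,::-1])\n')[1]
import os;os.chdir('.');import sys;sys.path.insert(0,'.');print("REF")
exec(src)
E
```

```text
[0.44953695 0.04188112 0.08802245] [ 3.14042041e+00 -3.34760755e-04  1.59255681e+00] [-3.01700815  0.89292339 18.69321811]
tool r,theta 0.12468105390164266 0.29658786356148337
0.4 [-0.0129  0.0003 -0.    ] [ 0.0012 -0.0003 -0.0984]
0.5 [-0.0253  0.0021 -0.    ] [ 0.0012 -0.0002 -0.1984]
0.6 [-0.0374  0.0052 -0.    ] [ 1.200e-03 -2.000e-04 -2.984e-01]
0.7 [-0.0491  0.0095 -0.    ] [ 1.200e-03 -1.000e-04 -3.984e-01]
0.785 [-0.0587  0.014  -0.    ] [ 0.0012 -0.     -0.4834]
amber 15 [289.8 196.3] r 0.0651 ang-A0 3.909
purple 21 [272.1 178.5] r 0.067 ang-A0 5.407
purple 28 [279.5 207.6] r 0.0638 ang-A0 3.048
blue 17 [247.1 201.6] r 0.0647 ang-A0 1.409
REF
amber 13 [287.5 200.8] r 0.0634 ang-A0 3.604
purple 15 [278.1 179.4] r 0.0692 ang-A0 5.142
purple 22 [273.5 209.1] r 0.0621 ang-A0 2.766
blue 10 [234.5 168. ] r 0.1518 ang-A0 0.073
blue 12 [244.5 197. ] r 0.0663 ang-A0 1.105
```

View pics/s3.png

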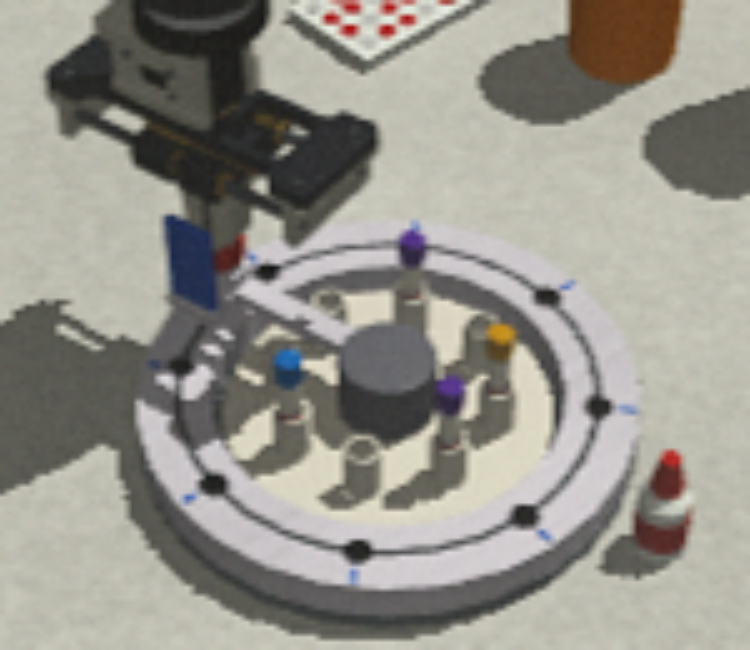

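View pics/w3.png

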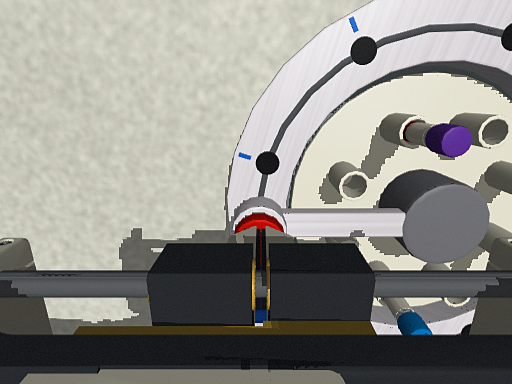

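The carousel follows: tubes and plunger have both turned about 0.29 rad with no slip. I'll go on to about 0.78.

>>> jog_arm([
  [-1,[-0.005,0.0001,0],[0,0,-0.04]],
  [-1,[-0.01,0.0004,0],[0,0,-0.08]],
  [-1,[-0.015,0.0009,0],[0,0,-0.12]],
  [-1,[-0.0199,0.0016,0],[0,0,-0.16]],
  [-1,[-0.0248,0.0025,0],[0,0,-0.2]],
  [-1,[-0.0297,0.0036,0],[0,0,-0.24]],
  [-1,[-0.0345,0.0049,0],[0,0,-0.28]],
  [-1,[-0.0393,0.0063,0],[0,0,-0.32]],
  [-1,[-0.044,0.008,0],[0,0,-0.36]],
  [-1,[-0.0487,0.0099,0],[0,0,-0.4]],
  [-1,[-0.0533,0.0119,0],[0,0,-0.44]],
  [-1,[-0.0573,0.0139,0],[0,0,-0.475]],
])

```text
time: 5.32
tool_pos: [0.4647, -0.0157, 0.088]
tool_rot: [3.141, 0.001, 2.068]
contact_force: [-3.4, -0.0, 18.8]
opening: 0.0002
```

```bash
python3 look.py 4 .785
```

```text
[ 0.46473417 -0.01565362  0.08803789] [3.14080632e+00 1.07525080e-03 2.06801092e+00] [-3.43931948 -0.02868124 18.83330656]
tool r,theta 0.12466483597233918 0.7785519490982837
0.785 [-0.0008 -0.0003  0.    ] [ 0.0008  0.0011 -0.008 ]
amber 13 [288.8 188.8] r 0.0663 ang-A0 4.381
purple 20 [261.6 178.8] r 0.0663 ang-A0 5.883
purple 21 [287.4 201.9] r 0.065 ang-A0 3.544
blue 19 [255.4 207.5] r 0.0628 ang-A0 1.931
```

View pics/s4.png

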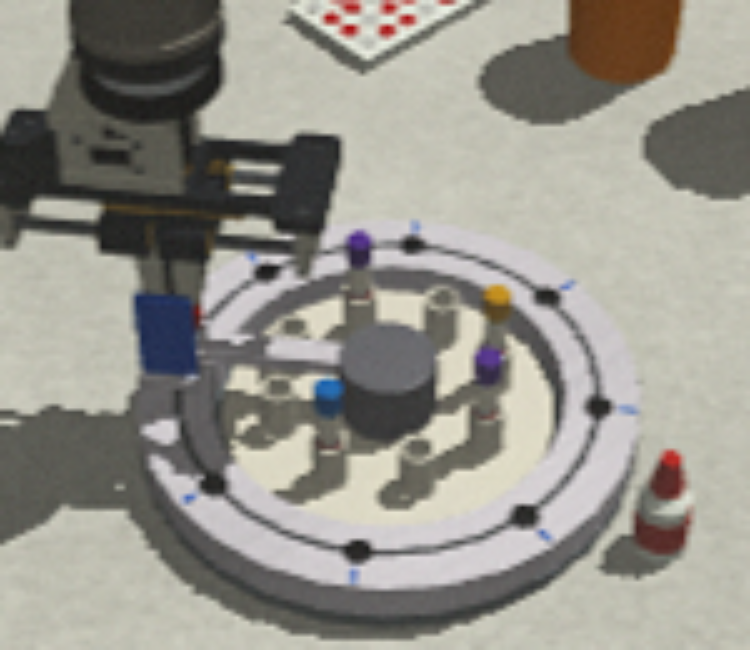

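View pics/w4.png

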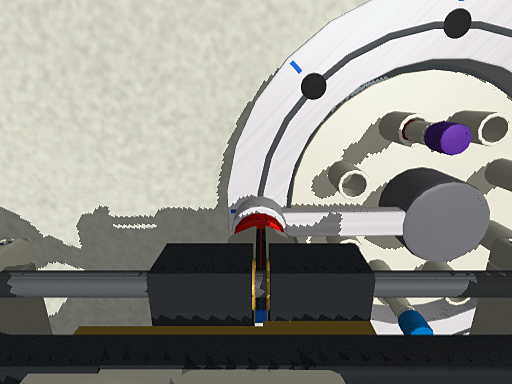

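The tubes have turned 0.78 rad on average, and the tool is at 0.782 from where it started. That is within 4 mm of the hole, so I'll release straight up.

>>> jog_arm([
  [-1,[0,0,-0.003],[0,0,0]],
  [-1,[0,0,-0.006],[0,0,0]],
  [-1,[0,0,-0.009],[0,0,0]],
  [-1,[0,0,-0.012],[0,0,0]],
  [-1,[0,0,-0.016],[0,0,0]],
  [-1,[0,0,-0.022],[0,0,0]],
  [-1,[0,0,-0.04],[0,0,0]],
  [-1,[0,0,-0.07],[0,0,0]],
  [-1,[0,0,-0.1],[0,0,0]],
  [-1,[0,0,-0.13],[0,0,0]],
  [-1,[0,0,-0.13],[0,0,0]],
])

```text
time: 6.33
tool_pos: [0.4665, -0.0154, 0.2217]
tool_rot: [3.135, 0.005, 2.066]
contact_force: [0.0, 0.3, 1.2]
opening: 0.0006
```

```bash
python3 look.py 5 .785; python3 - <<'E'
from h import *
from cell import eyes
c=eyes.read_camera("top");cv2.imwrite("pics/t5.png",cv2.resize(c["img"][120:260,160:400],None,fx=3,fy=3)[:,:,::-1])
E
```

```text
[ 0.46647187 -0.01543721  0.22169721] [3.13528454 0.00496257 2.06597419] [0.00573698 0.30932957 1.22858271]
tool r,theta 0.123037121258102 0.7837657315288604
0.785 [-0.0002 -0.002  -0.    ] [ 0.0063  0.005  -0.01  ]
amber 13 [288.8 188.8] r 0.0663 ang-A0 4.381
purple 14 [261.5 177.7] r 0.0709 ang-A0 5.873
purple 21 [287.9 201.7] r 0.0658 ang-A0 3.567
blue 18 [255.2 207.5] r 0.0631 ang-A0 1.926
```

View pics/s5.png

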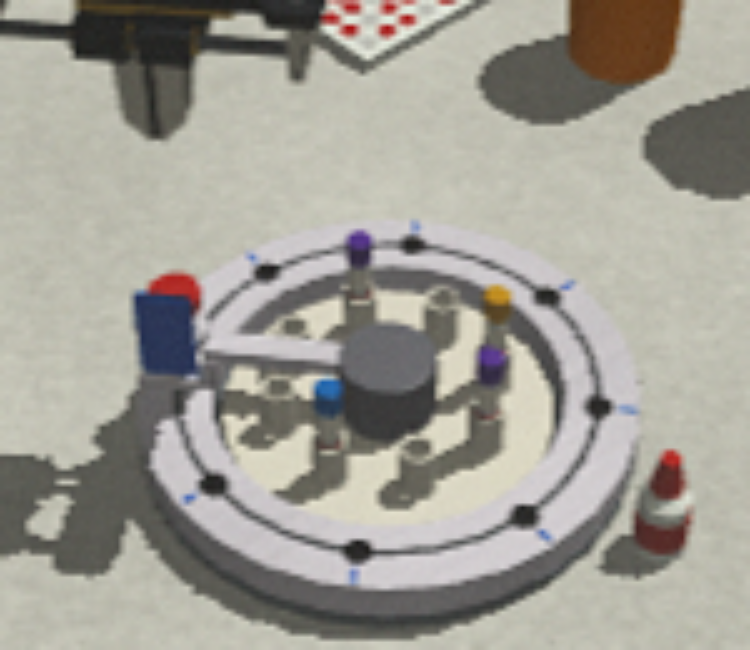

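View pics/w5.png

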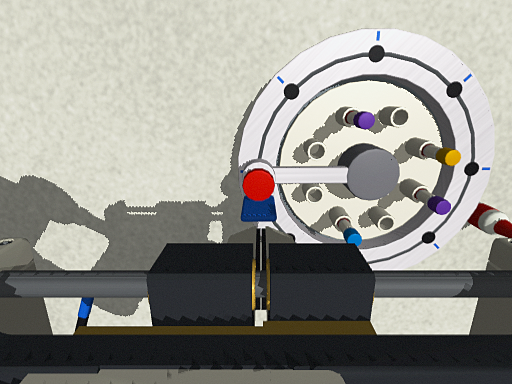

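The button is visible at crop (175,290) and stands well above where it was when pressed. I'll check its height by depth, and move nothing until that is done.

```bash
cat > chk.py <<'E'
from h import *
from cell import status,eyes
s=status.observe()
def red(c,T,box,nm):
    im=c["img"];h=cv2.cvtColor(im,cv2.COLOR_RGB2HSV);Z=c["range_z"];K=c["camera_matrix"]
    m=((h[...,0]<8)|(h[...,0]>172))&(h[...,1]>150)&(h[...,2]>120)&(Z>0)
    v,u=np.nonzero(m);k=(u>box[0])&(u<box[2])&(v>box[1])&(v<box[3]);v,u=v[k],u[k];z=Z[v,u]
    P=np.stack([(u-K[0,2])*z/K[0,0],(v-K[1,2])*z/K[1,1],z],1)@T[:3,:3].T+T[:3,3]
    print(nm,len(P),"z pct",np.percentile(P[:,2],[20,50,80,95]).round(4)); top=P[P[:,2]>np.median(P[:,2])-.003]
    p=top[:,:2].mean(0);q=p-C;print(p,"r",np.hypot(*q),"th",(np.arctan2(q[1],q[0])-A0)%(2*np.pi))
c0=dict(np.load("scene0.npz"));red(c0,c0["T"],(230,160,255,180),"ref scene")
c=eyes.read_camera("scene");red(c,c["T"],(210,175,235,200),"scene")
s=status.observe();c=eyes.read_camera("wrist")
T=np.eye(4);T[:3,:3]=R.from_euler("xyz",s["tool_rot"]).as_matrix();T[:3,3]=s["tool_pos"]
red(c,T@c["tool_from_camera"],(230,150,290,210),"wrist")
E
python3 chk.py
```

```text
ref scene 46 z pct [0.0985 0.0997 0.1012 0.1027]
[0.45526839 0.07704477] r 0.12343697061370014 th 0.008581724048040584
scene 35 z pct [0.0983 0.0995 0.1006 0.1027]
[ 0.46244034 -0.01373382] r 0.12579116339644583 th 0.7564232885647577
wrist 775 z pct [0.1003 0.1008 0.1014 0.102 ]
[ 0.46464358 -0.01560372] r 0.12472053669561645 th 0.7778530686613978
```

View pics/t5.png

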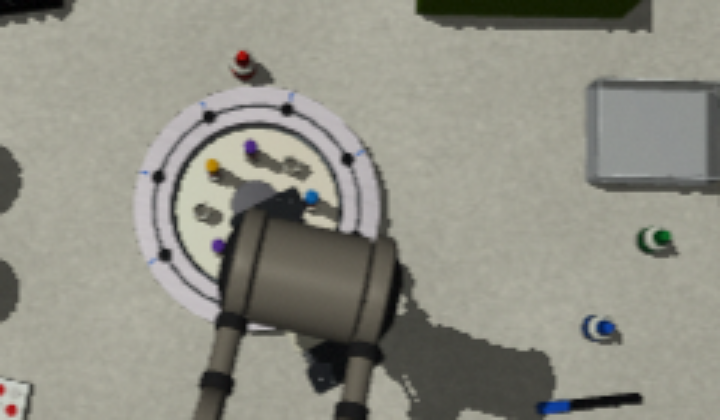

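```bash
python3 -c "
from cell import job
print(job.hand_in())"
```

```text
the job is handed in; nothing more can be done
None
```

The carousel has moved on by one station and is locked again, and the job is handed in. With the shut fingertips I pressed the plunger fully down (about 18 N at the stop). I dragged the carousel about 0.78 rad anticlockwise by friction, released it straight up over the next hole and lifted clear at about 6.3 s.

- **Plunger:** after release, depth puts the button top at about 0.100 m (scene) and 0.101 m (wrist), the same height as at the start, so it has sprung fully out.
- **Angle:** the wrist view puts the button at 0.778 rad, within the locking play of the 0.785 rad hole. The scene view gave 0.756, but the fin hid part of the button there, so I trusted the wrist view.
- **Tubes and bench:** all four tubes are still in their cups. In the last top view the droppers, tub and marker stand as before. The bins and plate were out of frame or only partly in it, but the arm did not go near them.

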